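# Sweep the finished prints off the build sheet

## Robot

A 6-joint arm with a two-finger parallel gripper is mounted at the origin on the work surface. World frame = base frame: x ahead of the robot, y to its left, z up, the work surface at z = 0. Lengths are in m, angles in rad, forces in N, time in s.
With the tool pointing down it reaches from about 0.275 to 0.875 m from the base axis. Payload 12.5 kg.
Tool frame: the origin (TCP) lies midway between the tips of the shut fingers; the grasp point (between the pads) lies bot.grip_point_offset behind it (bot.grip_point_offset is the distance from the TCP to the grasp point, in m); z points along the fingers, y is the line along which they close (so a half turn about z gives the same grasp; the last joint's range is limited). The gripper opens to 85 mm and grips with 20 to 120 N. Pads are 22 mm wide; open, the fingers measure 114 mm over their backs; the gripper's body (76 mm by 85 mm) begins 54 mm behind the grasp point. The pads swing forward as they close: fully open they stand 13 mm farther back than shut.
Start: joints at [-1.362, 0.351, 1.652, -0, 1.139, -0.085], TCP at [0.159, -0.526, 0.231] pointing down, gripper open.
Joint ranges: [-2.75, 2.75], [-0.79, 2.1], [0.01, 2.65], [-1.57, 4.71], [0.07, 3.14], [-2.87, 2.87]. Speed limits (rad/s): [2.22, 2.22, 2.79, 3.14, 3.14, 3.14].

## Interface

Orientations are given as a unit quaternion [w, x, y, z].
In Python, from rig import bot gives the robot as it stands.
- The arm moves only by the tool apply_moves, never from a script. Its argument "motion" is a list of rows, each a list of 3 entries, a list of its own where there are three numbers: the shift along the tool's x, y, z in mm, then the turn, a rotation vector about the tool's x, y, z in degrees, then the opening, from 0 (shut) to 1 (fully open). A call has 1 to 8 rows; each row shifts and turns the commanded pose from where the row before left it, along the tool's axes as they then stand; what a row does not reach is not made up. A row lasts 1/8 s, in which the tool goes at most 62.5 mm and 10.7 degrees, less where a joint would pass 70% of its speed; a pose out of reach is approached as far as the arm can. A call with a gripper value outside its range is refused whole. The fingers move at their own pace and stop on an object; "force" is the grip in N (left out, the last holds). Time passes only in rows, so rows that do not move let the fingers close. It gives the time, the measured TCP pose, the force, the opening and the grip force at its end, in the units of the state.
- bot.state(): the state, without advancing time (a new reading comes with each control period).
- bot.camera(name): name is "side" or "top" or "wrist"; returns a dict with "color" (400x640x3 uint8, red, green, blue), "vertical_fov" (degrees; the focal length in pixels is half the picture's height over the tangent of half this angle, whatever the lens; pixels are square), "cx", "cy" (the principal point, pixels), "xyz" and "rotation" of the camera in the world. Camera axes: x right, y up, looking along -z (the intrinsics and any distortion apply to the point x, -y, -z); pixel columns grow to the right and rows downward; lengths in m; the calibration is good to about 2 mm. The wrist camera is an equidistant fisheye: a pixel r from the principal point sees the ray r / f radians off the axis. A picture is of the moment at which its call begins. There is no depth.
- bot.job_done(): hands the job in; it is judged then, once.
Trained networks look in a picture, given as the dict that the camera call returned (one of the last four; its "shot" number tells which), for a name from the list of things; names that differ only in an ending like _2 or _b are one class to them, and where a whole thing is asked for, a point or a joint stands for the part that bears it (a point fixed in the world has none). Each returns a list of dicts, best first, with "p" (0 to 1); they miss things now and then, are a little off and sometimes report something else, mostly with a low value. They report only what shows in the picture. A call takes as long as a camera call. They do not tell look-alikes from the thing itself.
- bot.regions_of(query, picture): "region" (400x640 bool, what is visible of it) and "position" ([column, row] in pixels, amid what is visible of it).
The state is a dict: "time": time; "joints": joint angles; "joint_vel": joint speeds; "joint_torque": joint torques, N m; "ee_pos": TCP position; "orientation": TCP orientation; "wrist_force": force on the tool from outside, world axes, zero at the start; "torque": the same for the moment, N m; "width": opening from 0.0 (shut) to 1.0 (fully open); "grasp_force": force on a finger pad.
Only numpy, scipy, OpenCV 4.12 (cv2) and the standard library are available. Lean on these libraries where they do the work, as an engineer would, in place of code of your own. Each camera call takes 0.05 s, during which the arm holds its last target. There are 200 camera calls.

## Task

Sweep the three small finished prints (the L-shaped bracket, the U-shaped clip and the round knob) off the build sheet into the plain undivided tray beside it. Slide them over the edge, do not pick them up, and leave the tall test tower standing where it is on the sheet and the other things on the bench undisturbed.

Things in the scene. Friction and masses are not known exactly. Their poses are not given: they have to be found in the camera images.
- stand: Build sheet on its low cooling stand, one fixed piece: a flat dark steel sheet, 220 mm along its x by 180 mm along its y, top face 40 mm above the bench, no rim. Origin at bench level under the sheet's centre; z up. The two boxes stand along its two long edges (y = +90 and y = -90 mm).
- tray: Plain grey open tray without dividers, empty, fixed, standing against one long edge of the build sheet (the +y or the -y side, which one varies), 2 mm gap. Outside 240 mm (x) by 115 mm (y) by 36 mm high, walls and floor 4 mm, so its rim lies 4 mm below the sheet's top. Origin at bench level under its centre; axes parallel to the sheet's.
- hardware_box: Grey open box of the same outside size as the tray (240 x 115 x 36 mm), but divided into eight compartments with screws, nuts and small parts, fixed at the opposite long edge of the sheet. Not for the prints. Origin at bench level under its centre.
- bracket: Small loose white print, an L-shaped corner bracket, 28 x 28 mm, 16 mm tall, legs 9 mm thick along its -x and -y sides, about 15 g, lying on the build sheet. Origin at the middle of its bounding box, 8 mm above its underside; z is up.
- clip: Small loose white print, a U-shaped clip, 30 mm (x) by 26 mm (y), 16 mm tall, walls 8 mm, open towards its +y, about 15 g, lying on the build sheet. Origin at the middle of its bounding box, 8 mm above its underside; z is up.
- knob: Small loose white print, a round thumb knob: disc 30 mm in diameter and 12 mm thick with a hub 14 mm in diameter on top, 16 mm tall in all, about 15 g, lying on the build sheet. Origin at the middle of its bounding box, 8 mm above its underside; z is up.
- tower: White square test tower with stepped sides, 28 x 28 mm, 45 mm tall, about 60 g, standing loose on the build sheet among the small prints; it stays there. Origin at the centre of its underside; z up.
- scraper: Bystander: spatula-like print scraper, 190 mm long, lying on the bench on the robot's side of the sheet.
- glue_jar: Bystander: glue jar 42 mm in diameter, 60 mm high, on the bench beyond the sheet. Origin at the centre of its underside.
- brush: Bystander: small brush, 150 mm long, lying on the bench beyond the sheet.
- mouse: Bystander: computer mouse 100 x 58 x 31 mm on the bench to the right. Origin under its centre.
- spool: Bystander: filament spool lying flat, 200 mm in diameter, 64 mm high, on the bench to the left. Origin under its centre.
There are look-alikes about, which are no part of the job. What is shaped like the knob but green or pink is not meant.

How it is judged:
At the end, for the whole second after the job is handed in: The bracket, the clip and the knob each lie at rest inside the plain tray (centre within its walls and below its rim, lower than 34 mm above the bench); the tower still stands upright on the sheet within 12 mm of where it was (x of bracket in the frame of tray between -0.116 and 0.116 m and y of bracket in the frame of tray between -0.0535 and 0.0535 m and height (world z) of each of bracket, clip, knob below 0.034 m and linear speed of each of bracket, clip, knob below 0.03 m/s and x of clip in the frame of tray between -0.116 and 0.116 m and y of clip in the frame of tray between -0.0535 and 0.0535 m and x of knob in the frame of tray between -0.116 and 0.116 m and y of knob in the frame of tray between -0.0535 and 0.0535 m and distance of tower from where it was at the start of the episode below 0.012 m and angle between tower's own z axis and vertical below 0.15 rad); the robot touches nothing.
It fails at once if a small print was lifted (its centre more than 75 mm above the bench, that is, raised 27 mm off the sheet) (height (world z) of any of bracket, clip, knob above 0.075 m).
It fails at once if the tower was shoved more than 12 mm, lifted or tipped (distance of tower from where it was at the start of the episode above 0.012 m or angle between tower's own z axis and vertical above 0.25 rad).
It fails at once if a bystander on the bench was moved more than 20 mm (distance of any of scraper, glue_jar, brush, mouse, spool from where it was at the start of the episode above 0.02 m).
It also fails if it takes over 64 s, if anything falls off the work surface, if the arm or the gripper's body presses on something with over 40 N, if the wrist force passes 120 N, or if a joint passes its speed limit or range.

## Working session

There is one attempt and no reset: what is moved stays moved. The work goes in short steps, Python scripts to look and compute and a tool call to move; the robot and the scene stay as the last step left them, time stands still between calls to the robot, and variables do not carry over. Pictures are saved under pics/ and viewed, at most 10 in all, crops included, and the job is handed in when it is done.

Besides the shell and the picture viewer there is one more tool, called after "Request:" as name([rows], argument=value, ...), one row to a line, values as JSON. apply_moves: Moves the arm, as the interface text tells. Its arguments: {"type":"object","properties":{"motion":{"type":"array"},"force":{"type":"number"}},"required":["motion"]}

```bash
mkdir -p pics
cat > h.py <<'E'
import numpy as np, cv2
from rig import bot
def ray(c,px):
    f=200/np.tan(np.radians(c["vertical_fov"])/2)
    u=(px[0]-c["cx"])/f; v=(px[1]-c["cy"])/f
    return np.array(c["rotation"])@np.array([u,-v,-1.0])
def at(c,px,z):
    d=ray(c,px);o=np.array(c["xyz"]);return (o+d*(z-o[2])/d[2])[:2]
def save(c,n): cv2.imwrite("pics/"+n,cv2.cvtColor(c["color"],cv2.COLOR_RGB2BGR))
E
python3 - <<'E'
from h import *
c=bot.camera("top");save(c,"top0.png")
s=bot.camera("side");save(s,"side0.png")
print({k:c[k] for k in c if k!="color"})
zs=dict(stand=.04,tray=.036,hardware_box=.036,bracket=.056,clip=.056,knob=.054,tower=.085,scraper=.01,glue_jar=.06,mouse=.03)
for n,z in zs.items():
    for r in bot.regions_of(n,c)[:3]:
        ys,xs=np.nonzero(r["region"])
        print(n,round(r["p"],2),np.round(r["position"]),at(c,r["position"],z).round(3),xs.min(),xs.max(),ys.min(),ys.max())
print(bot.state())
E
```

```text
{'vertical_fov': 48.82883297088898, 'cx': 318.64625343859456, 'cy': 207.0477044957606, 'xyz': array([0.35688462, 0.05107918, 1.18854255]), 'rotation': array([-0.69425612, -0.06749023,  0.06068343,  0.71398252]), 'shot': 1}Traceback (most recent call last):
  File "<stdin>", line 9, in <module>
  File "h.py", line 8, in at
    d=ray(c,px);o=np.array(c["xyz"]);return (o+d*(z-o[2])/d[2])[:2]
  File "h.py", line 6, in ray
    return np.array(c["rotation"])@np.array([u,-v,-1.0])
           ~~~~~~~~~~~~~~~~~~~~~~~^~~~~~~~~~~~~~~~~~~~~~
ValueError: matmul: Input operand 1 has a mismatch in its core dimension 0, with gufunc signature (n?,k),(k,m?)->(n?,m?) (size 3 is different from 4)
```

Rotation is a quaternion; fix.

```bash
sed -i 's/np.array(c\["rotation"\])@np.array(\(.*\))$/R.from_quat(np.roll(c["rotation"],-1)).apply(\1)/; 1a from scipy.spatial.transform import Rotation as R' h.py
python3 - <<'E'
from h import *
c=bot.camera("top")
zs=dict(stand=.04,tray=.036,hardware_box=.036,bracket=.056,clip=.056,knob=.054,tower=.085,scraper=.01,glue_jar=.06,mouse=.03)
for n,z in zs.items():
    for r in bot.regions_of(n,c)[:3]:
        ys,xs=np.nonzero(r["region"])
        print(n,round(r["p"],2),np.round(r["position"]),at(c,r["position"],z).round(3),xs.min(),xs.max(),ys.min(),ys.max())
        if n in("stand","tray","hardware_box"):
            b=cv2.boxPoints(cv2.minAreaRect(np.c_[xs,ys].astype(np.int32)));print([at(c,p,z).round(3).tolist() for p in b])
print(bot.state())
E
```

```text
stand 0.95 [330. 206.] [0.569 0.028] 292 364 164 248
[[0.68, 0.129], [0.686, -0.056], [0.465, -0.059], [0.46, 0.12]]
tray 0.57 [384. 203.] [ 0.574 -0.113] 361 409 159 250
[[0.691, -0.056], [0.695, -0.174], [0.454, -0.175], [0.449, -0.061]]
tray 0.52 [341. 146.] [ 0.735 -0.006] 335 349 138 157
[[0.759, 0.009], [0.758, -0.029], [0.704, -0.027], [0.705, 0.011]]
hardware_box 0.92 [273. 210.] [0.565 0.18 ] 250 296 165 257
[[0.689, 0.246], [0.689, 0.122], [0.44, 0.12], [0.441, 0.239]]
bracket 0.48 [318. 235.] [0.492 0.062] 309 319 230 239
clip 0.65 [338. 194.] [0.599 0.008] 335 344 188 200
knob 0.52 [275. 278.] [0.384 0.176] 269 280 272 282
knob 0.44 [331. 218.] [0.536 0.027] 324 334 209 220
knob 0.44 [297. 299.] [0.332 0.121] 293 302 297 307
tower 0.62 [321. 178.] [0.637 0.051] 314 326 169 183
scraper 0.8 [327. 264.] [0.418 0.042] 306 377 255 283
glue_jar 0.57 [344. 146.] [ 0.729 -0.013] 335 348 138 156
mouse 0.7 [442. 216.] [ 0.537 -0.267] 431 458 197 234
{'time': 0.7, 'joints': array([-1.36160207e+00,  3.50692201e-01,  1.65177572e+00, -8.00709609e-06,
        1.13907796e+00, -8.46103123e-02]), 'joint_vel': array([ 0.00021805, -0.00028377,  0.00139964,  0.00065275, -0.00153813,
        0.0018261 ]), 'joint_torque': array([ 2.06424382e-03, -5.05938649e+01, -2.91610944e+01, -3.00307875e-05,
        6.48841324e-04,  2.53884321e-05]), 'ee_pos': array([ 0.15929564, -0.52643015,  0.23130307]), 'orientation': array([ 2.35687655e-05,  9.89229005e-01,  1.46376144e-01, -2.17327350e-06]), 'wrist_force': array([ 0.83763698, -0.1349362 , -0.01183532]), 'torque': array([ 0.06929901,  0.03442204, -0.01119641]), 'grasp_force': 0.0, 'width': 1.0026104144256676}
```

View pics/top0.png

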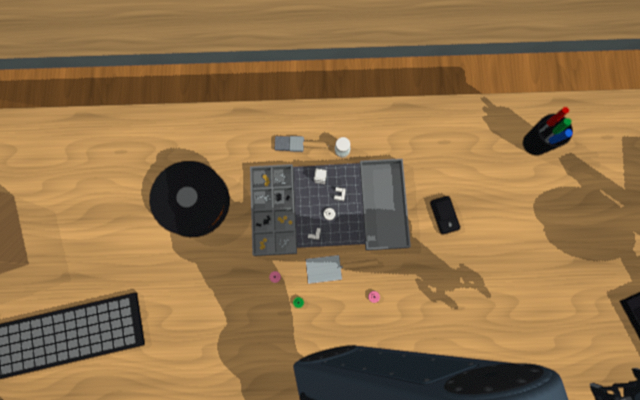

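Top view: tray is on the right (-y) at (385,203), hardware box on the left (272,210). On the sheet are the tower (320,175), clip (340,194), white knob (329,214) and bracket (315,234). Knob candidates: white (329,214), pink (275,278), green (298,301), pink (374,297). Only the white one, on the sheet, fits; I'll check it in an enlarged crop.

Run:
```python
from h import *
im=cv2.imread("pics/top0.png")[155:260,285:415]
cv2.imwrite("pics/crop0.png",cv2.resize(im,None,fx=5.7,fy=5.7,interpolation=cv2.INTER_CUBIC))
```

```text
(no output)
```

View pics/crop0.png

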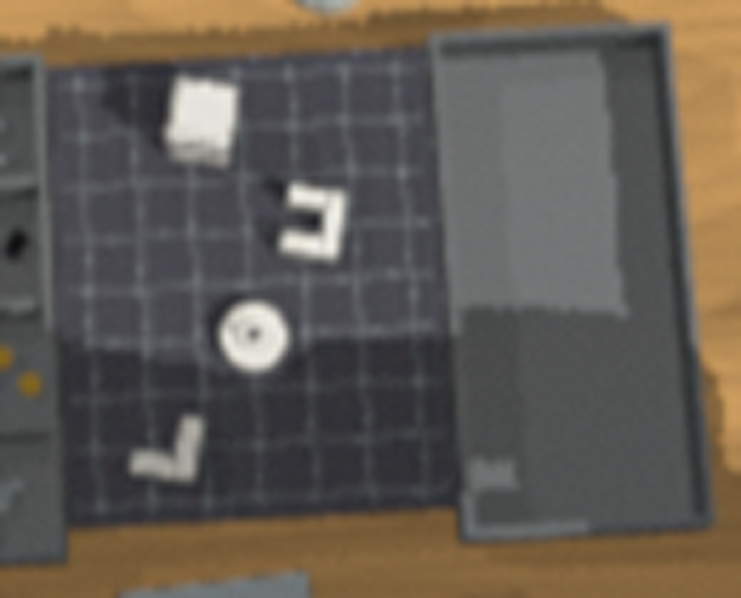

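Run:
```python
from h import *
c=bot.camera("top")
def P(x,y,z): return (at(c,[285+(x+.5)/5.7-.5,155+(y+.5)/5.7-.5],z)*1000).round()
for n,x,y,z in [("clip",315,222,.056),("clip tl",288,183,.056),("clip bl",278,255,.056),("clip tr",347,187,.056),("clip br",340,262,.056),("knob",254,336,.052),("br end",130,465,.056),("br corner",193,482,.056),("br up",195,416,.056),("tower tl",175,78,.085),("tower tr",240,82,.085),("tower br",232,152,.085),("tower bl",170,148,.085),("tower foot br",228,166,.04),("tower foot bl",165,158,.04),("sheet tr",434,45,.04),("sheet br",462,510,.04),("sheet bl",65,525,.04),("tray tr",668,28,.036),("tray br",712,525,.036),("tray bl",462,540,.036),("tray tl",434,38,.036)]:
    print(n,P(x,y,z))
print(bot.state()['time'])
```

```text
clip [599.   3.]
clip tl [618.  14.]
clip bl [584.  20.]
clip tr [615. -13.]
clip br [580.  -8.]
knob [548.  32.]
br end [489.  90.]
br corner [481.  62.]
br up [511.  60.]
tower tl [662.  65.]
tower tr [659.  35.]
tower br [627.  40.]
tower bl [629.  68.]
tower foot br [631.  42.]
tower foot bl [636.  71.]
sheet tr [687. -57.]
sheet br [466. -61.]
sheet bl [464. 121.]
tray tr [ 693. -169.]
tray br [ 456. -175.]
tray bl [453. -60.]
tray tl [691. -58.]
0.75
```

Request:
apply_moves([
  [[0,0,0],[0,0,-10.4],0.1],
  [[0,0,0],[0,0,-10.5],0.1],
  [[0,0,0],[0,0,-10.5],0.1],
  [[0,0,0],[0,0,-10.5],0.1],
  [[0,0,0],[0,0,-10.5],0.1],
  [[0,0,0],[0,0,-10.4],0.1],
  [[0,0,0],[0,0,-10.4],0.1],
  [[0,0,0],[0,0,0],0.1],
])

```text
time: 1.75
ee_pos: [0.1593, -0.5264, 0.2313]
orientation: [0.0, 0.707, 0.707, -0.0]
wrist_force: [0.1, 0.2, 0.2]
width: 0.099
grasp_force: 0.0
```

Request:
apply_moves([
  [[25,17,0],[0,0,0],0.1],
  [[45,26,0],[0,0,0],0.1],
  [[45,26,0],[0,0,0],0.1],
  [[45,26,0],[0,0,0],0.1],
  [[45,26,0],[0,0,0],0.1],
  [[45,26,0],[0,0,0],0.1],
  [[45,26,0],[0,0,0],0.1],
  [[45,26,0],[0,0,0],0.1],
])

```text
time: 2.75
ee_pos: [0.3588, -0.1848, 0.2316]
orientation: [0.0, 0.709, 0.705, 0.0]
wrist_force: [0.2, -0.8, 0.6]
width: 0.1
grasp_force: 0.0
```

Request:
apply_moves([
  [[45,26,0],[0,0,0],0.1],
  [[45,26,0],[0,0,0],0.1],
  [[45,26,0],[0,0,0],0.1],
  [[45,26,0],[0,0,0],0.1],
  [[45,26,0],[0,0,0],0.1],
  [[40,20,0],[0,0,0],0.1],
  [[20,10,0],[0,0,0],0.1],
  [[0,0,0],[0,0,0],0.1],
])

```text
time: 3.75
ee_pos: [0.518, 0.0993, 0.2311]
orientation: [-0.0, 0.707, 0.707, -0.0]
wrist_force: [0.7, 0.0, 0.2]
width: 0.099
grasp_force: 0.0
```

Request:
apply_moves([
  [[5,-10,30],[0,0,0],0.1],
  [[6,-14,40],[0,0,0],0.1],
  [[0,0,40],[0,0,0],0.1],
  [[0,0,30],[0,0,0],0.1],
  [[0,0,15],[0,0,0],0.1],
  [[0,0,0],[0,0,0],0.1],
])

```text
time: 4.5
ee_pos: [0.4936, 0.1091, 0.0761]
orientation: [-0.0, 0.707, 0.707, -0.0]
wrist_force: [-0.4, 0.5, -0.7]
width: 0.102
grasp_force: 0.0
```

Run:
```python
from h import *
w=bot.camera("wrist");s=bot.camera("side")
a=cv2.cvtColor(np.vstack([w["color"],s["color"]]),cv2.COLOR_RGB2BGR)
cv2.imwrite("pics/a1.png",cv2.resize(a,(480,600)))
```

```text
(no output)
```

View pics/a1.png

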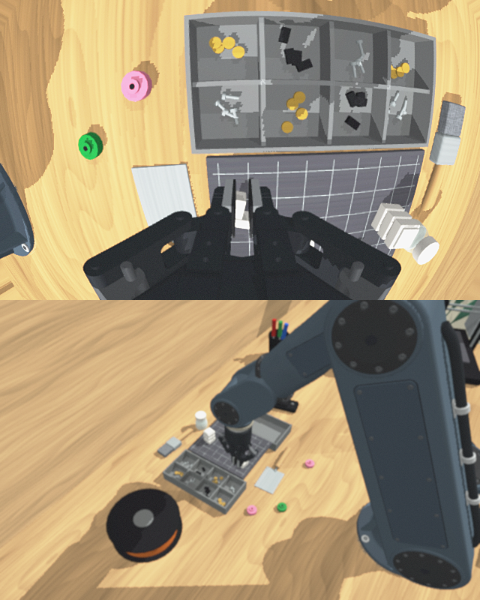

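Wrist view (top half): the fingers sit just behind (+y of) the bracket, with its white leg visible through the gap at (240,215); the side view shows nothing else has moved. I'll descend and sweep.

Request:
apply_moves([
  [[4,0,0],[0,0,0],0.1],
  [[0,0,15],[0,0,0],0.1],
  [[0,0,10],[0,0,0],0.1],
  [[0,0,5],[0,0,0],0.1],
  [[-5,0,0],[0,0,0],0.1],
  [[-10,0,0],[0,0,0],0.1],
  [[-10,0,0],[0,0,0],0.1],
  [[-10,0,0],[0,0,0],0.1],
])

```text
time: 5.6
ee_pos: [0.494, 0.0779, 0.0465]
orientation: [0.0, 0.707, 0.707, 0.0]
wrist_force: [0.2, 0.5, 0.2]
width: 0.1
grasp_force: 0.0
```

Request:
apply_moves([
  [[-12,0,0],[0,0,0],0.1],
  [[-12,0,0],[0,0,0],0.1],
  [[-12,0,0],[0,0,0],0.1],
  [[-12,0,0],[0,0,0],0.1],
  [[-12,0,0],[0,0,0],0.1],
  [[-12,0,0],[0,0,0],0.1],
  [[-12,0,0],[0,0,0],0.1],
  [[-12,0,0],[0,0,0],0.1],
])

```text
time: 6.6
ee_pos: [0.494, -0.018, 0.0463]
orientation: [-0.0, 0.707, 0.707, -0.0]
wrist_force: [0.5, 0.2, -0.0]
width: 0.095
grasp_force: 0.0
```

Request:
apply_moves([
  [[-12,0,0],[0,0,0],0.1],
  [[-12,0,0],[0,0,0],0.1],
  [[-12,0,0],[0,0,0],0.1],
  [[-12,0,0],[0,0,0],0.1],
  [[-8,0,0],[0,0,0],0.1],
  [[0,0,0],[0,0,0],0.1],
])

```text
time: 7.35
ee_pos: [0.4941, -0.0737, 0.0463]
orientation: [0.0, 0.707, 0.707, 0.0]
wrist_force: [0.8, -0.4, -0.6]
width: 0.101
grasp_force: 0.0
```

Run:
```python
from h import *
c=bot.camera("top");save(c,"t2.png")
im=cv2.cvtColor(c["color"],cv2.COLOR_RGB2BGR)[155:260,285:415]
cv2.imwrite("pics/crop2.png",cv2.resize(im,None,fx=5.7,fy=5.7,interpolation=cv2.INTER_CUBIC))
```

```text
(no output)
```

View pics/crop2.png

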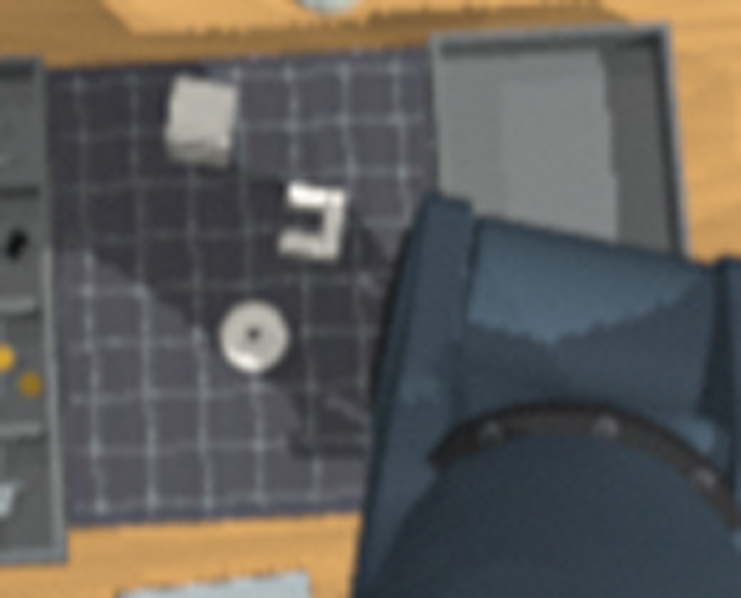

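The bracket is gone from the sheet (arm hides the tray); knob (253,335), clip (315,222) and tower are unchanged. Push a bit further, then go for the knob.

Request:
apply_moves([
  [[-8,0,0],[0,0,0],0.1],
  [[0,0,-25],[0,0,0],0.1],
  [[0,0,-35],[0,0,0],0.1],
  [[35,12,0],[0,0,0],0.1],
  [[45,18,0],[0,0,0],0.1],
  [[45,18,0],[0,0,0],0.1],
  [[31,6,0],[0,0,0],0.1],
  [[0,0,0],[0,0,0],0.1],
])

```text
time: 8.4
ee_pos: [0.548, 0.0764, 0.1061]
orientation: [-0.0, 0.706, 0.708, 0.0]
wrist_force: [-1.1, 0.4, 0.3]
width: 0.103
grasp_force: 0.0
```

Run:
```python
from h import *
print(bot.state()["ee_pos"])
c=bot.camera("top")
im=cv2.cvtColor(c["color"],cv2.COLOR_RGB2BGR)[155:260,285:415]
cv2.imwrite("pics/crop3.png",cv2.resize(im,None,fx=5.7,fy=5.7,interpolation=cv2.INTER_CUBIC))
```

```text
[0.54804167 0.0763532  0.10613734]
```

View pics/crop3.png

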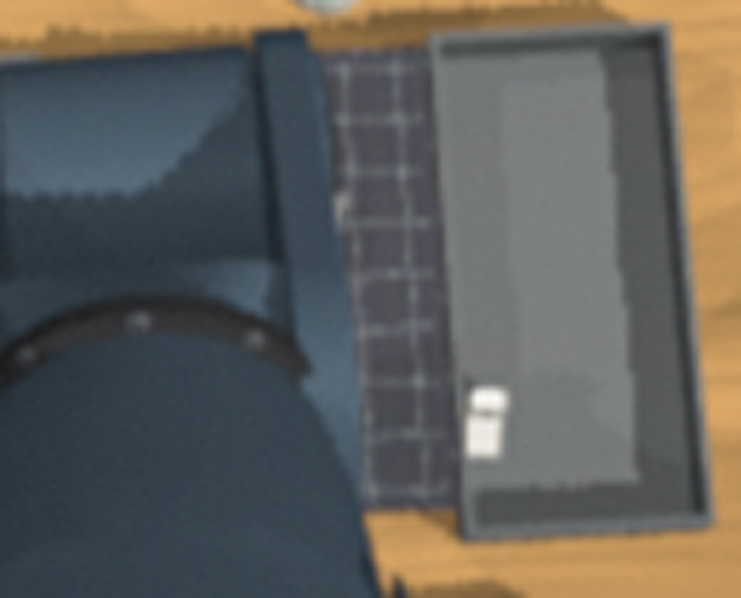

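The bracket lies in the tray at (487,422). Now the knob.

Request:
apply_moves([
  [[0,0,20],[0,0,0],0.1],
  [[0,0,25],[0,0,0],0.1],
  [[0,0,15],[0,0,0],0.1],
  [[0,0,0],[0,0,0],0.1],
  [[-8,0,0],[0,0,0],0.1],
  [[-8,0,0],[0,0,0],0.1],
  [[-8,0,0],[0,0,0],0.1],
  [[-8,0,0],[0,0,0],0.1],
])

```text
time: 9.45
ee_pos: [0.5481, 0.0421, 0.0465]
orientation: [0.0, 0.707, 0.707, 0.0]
wrist_force: [-0.1, 0.8, 0.5]
width: 0.097
grasp_force: 0.1
```

Request:
apply_moves([
  [[-10,0,0],[0,0,0],0.1],
  [[-10,0,0],[0,0,0],0.1],
  [[-10,0,0],[0,0,0],0.1],
  [[-10,0,0],[0,0,0],0.1],
  [[-10,0,0],[0,0,0],0.1],
  [[-10,0,0],[0,0,0],0.1],
  [[-10,0,0],[0,0,0],0.1],
  [[-10,0,0],[0,0,0],0.1],
])

```text
time: 10.45
ee_pos: [0.548, -0.0378, 0.0463]
orientation: [-0.0, 0.707, 0.707, -0.0]
wrist_force: [0.1, -0.3, -0.0]
width: 0.1
grasp_force: 0.0
```

Request:
apply_moves([
  [[-10,0,0],[0,0,0],0.1],
  [[-10,0,0],[0,0,0],0.1],
  [[-10,0,0],[0,0,0],0.1],
  [[-10,0,0],[0,0,0],0.1],
  [[-6,0,0],[0,0,0],0.1],
  [[0,0,0],[0,0,0],0.0],
  [[0,0,-25],[0,0,0],0.0],
  [[0,0,-35],[0,0,0],0.0],
])

```text
time: 11.45
ee_pos: [0.5474, -0.0828, 0.1063]
orientation: [-0.001, 0.707, 0.707, -0.001]
wrist_force: [-0.5, 0.0, -0.7]
width: 0.003
grasp_force: 0.0
```

Request:
apply_moves([
  [[25,10,-15],[0,0,0],0.0],
  [[35,15,0],[0,0,0],0.0],
  [[35,15,0],[0,0,0],0.0],
  [[24,10,0],[0,0,0],0.0],
  [[0,0,0],[0,0,0],0.0],
  [[0,0,20],[0,0,0],0.0],
  [[0,0,12],[0,0,0],0.0],
  [[0,0,0],[0,0,0],0.0],
])

```text
time: 12.45
ee_pos: [0.5973, 0.0354, 0.0885]
orientation: [-0.001, 0.707, 0.707, -0.001]
wrist_force: [0.2, 0.1, 0.2]
width: 0.0
grasp_force: 0.0
```

Run:
```python
from h import *
c=bot.camera("top");w=bot.camera("wrist")
f=lambda i:cv2.cvtColor(i,cv2.COLOR_RGB2BGR)
a=cv2.resize(f(c["color"])[155:260,285:415],(371,300),interpolation=cv2.INTER_CUBIC)
b=cv2.resize(f(w["color"])[150:400,120:520],(420,300))
cv2.imwrite("pics/a4.png",np.hstack([a,b]))
```

```text
(no output)
```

View pics/a4.png

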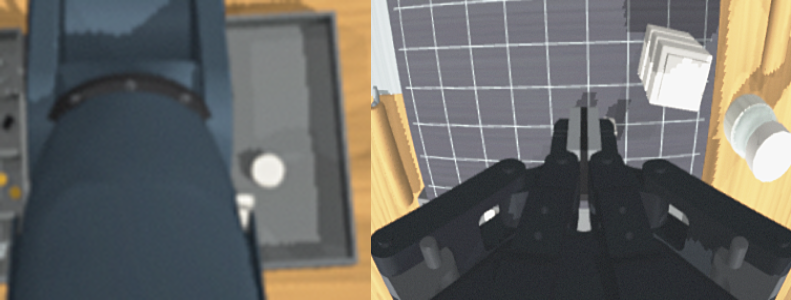

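Left: the knob is in the tray at (268,170), bracket at (245,210). Right: the tower stands clear of the finger, which is behind the clip. I'll descend partway and check clearance to the tower.

Request:
apply_moves([
  [[1,2,10],[0,0,0],0.0],
  [[0,0,10],[0,0,0],0.0],
  [[0,0,5],[0,0,0],0.0],
  [[0,0,0],[0,0,0],0.0],
])

```text
time: 13.05
ee_pos: [0.5997, 0.0368, 0.0637]
orientation: [-0.0, 0.707, 0.707, -0.0]
wrist_force: [0.3, -0.6, 0.7]
width: 0.005
grasp_force: 0.0
```

Run:
```python
from h import *
w=bot.camera("wrist");s=bot.camera("side")
f=lambda i:cv2.cvtColor(i,cv2.COLOR_RGB2BGR)
r=bot.regions_of("tower",s)[0]["position"];x,y=map(int,r);x=max(x,60);y=max(y,45)
a=cv2.resize(f(s["color"])[y-30:y+60,x-40:x+80],(400,300),interpolation=cv2.INTER_CUBIC)
b=cv2.resize(f(w["color"])[180:400,280:573],(400,300))
cv2.imwrite("pics/a5.png",np.hstack([a,b]))
```

```text
Traceback (most recent call last):
IndexError: list index out of range
```

Run:
```python
from h import *
w=bot.camera("wrist");s=bot.camera("side")
f=lambda i:cv2.cvtColor(i,cv2.COLOR_RGB2BGR)
# tower in side view approx (278,180)
a=cv2.resize(f(s["color"])[140:230,230:370],(420,270),interpolation=cv2.INTER_CUBIC)
b=cv2.resize(f(w["color"])[180:378,280:560],(380,270))
cv2.imwrite("pics/a5.png",np.hstack([a,b]))
```

```text
(no output)
```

View pics/a5.png

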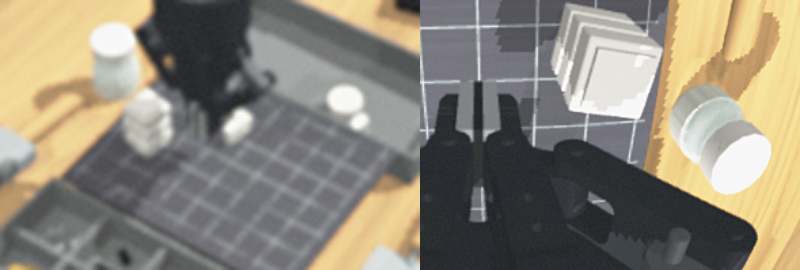

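The tower (right view, 610,60) is clear of the knuckle. I'll descend only to 50 mm, start pushing gently, then lower once away from the tower.

Request:
apply_moves([
  [[-1,0,5],[0,0,0],0.0],
  [[-1,0,5],[0,0,0],0.0],
  [[0,0,4],[0,0,0],0.0],
  [[0,0,0],[0,0,0],0.0],
])

```text
time: 13.8
ee_pos: [0.5997, 0.0348, 0.0498]
orientation: [-0.0, 0.707, 0.707, -0.0]
wrist_force: [-0.1, -0.3, -0.2]
width: 0.005
grasp_force: 0.0
```

No contact force. Sweep.

Request:
apply_moves([
  [[-5,0,0],[0,0,0],0.0],
  [[-6,0,0],[0,0,0],0.0],
  [[-8,0,1],[0,0,0],0.0],
  [[-8,0,2],[0,0,0],0.0],
  [[-8,0,0],[0,0,0],0.0],
  [[-8,0,0],[0,0,0],0.0],
  [[-8,0,0],[0,0,0],0.0],
  [[-8,0,0],[0,0,0],0.0],
])

```text
time: 14.8
ee_pos: [0.6, -0.0247, 0.0473]
orientation: [0.0, 0.707, 0.707, 0.0]
wrist_force: [-0.6, 0.3, -0.0]
width: 0.005
grasp_force: 0.1
```

Request:
apply_moves([
  [[-10,0,0],[0,0,0],0.0],
  [[-10,0,0],[0,0,0],0.0],
  [[-10,0,0],[0,0,0],0.0],
  [[-10,0,0],[0,0,0],0.0],
  [[-10,0,0],[0,0,0],0.0],
  [[-8,0,0],[0,0,0],0.0],
  [[0,0,0],[0,0,0],0.0],
  [[0,0,0],[0,0,0],0.0],
])

```text
time: 15.8
ee_pos: [0.6, -0.082, 0.0473]
orientation: [-0.0, 0.707, 0.707, 0.0]
wrist_force: [0.5, 0.5, -0.4]
width: -0.001
grasp_force: 0.0
```

Request:
apply_moves([
  [[0,0,-30],[0,0,0],0.0],
  [[0,0,-40],[0,0,0],0.0],
  [[0,0,-50],[0,0,0],0.0],
  [[-30,-15,-20],[0,0,0],0.0],
  [[-50,-25,0],[0,0,0],0.0],
  [[-50,-25,0],[0,0,0],0.0],
  [[-50,-25,0],[0,0,0],0.0],
  [[-50,-25,0],[0,0,0],0.0],
])

```text
time: 16.8
ee_pos: [0.4844, -0.3133, 0.1874]
orientation: [0.0, 0.707, 0.708, 0.0]
wrist_force: [0.5, -1.0, 0.7]
width: -0.002
grasp_force: 0.0
```

Request:
apply_moves([
  [[-50,-25,0],[0,0,0],0.0],
  [[-50,-25,0],[0,0,0],0.0],
  [[-30,-15,0],[0,0,0],0.0],
  [[0,0,0],[0,0,0],0.0],
])

```text
time: 17.3
ee_pos: [0.4193, -0.4436, 0.1871]
orientation: [-0.0, 0.708, 0.706, -0.0]
wrist_force: [0.4, 0.2, -0.1]
width: -0.002
grasp_force: 0.0
```

Run:
```python
from h import *
c=bot.camera("top")
im=cv2.cvtColor(c["color"],cv2.COLOR_RGB2BGR)[130:280,240:470]
cv2.imwrite("pics/f.png",cv2.resize(im,None,fx=3.4,fy=3.4,interpolation=cv2.INTER_CUBIC))
```

```text
(no output)
```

View pics/f.png

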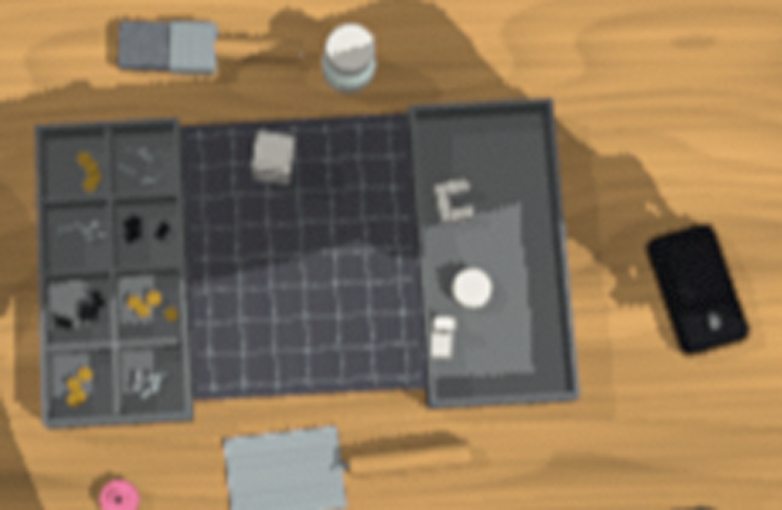

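All three prints are in the plain tray: clip (453,200), knob (472,288) and bracket (442,338). The tower stands where it was, at (273,157).

```bash
python3 -c "
from rig import bot
print(bot.job_done())"
```

```text
the job is handed in; nothing more can be done
None
```

The bracket, clip and knob are all in the plain tray; the tower and the bystanders I could see in the last picture have not moved, and the job is handed in (no verdict came back).

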